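# Stand the fallen bookend back up and close the row of pattern books

## Task

The wooden bookend at the end of the row of pattern books has toppled onto its back with its foot in the air, and the last book leans over. Push the raised foot over with the fingertips so that the bookend stands on its foot again, then push it along the table, square behind the leaning book, until that book stands straight and the row is closed up without gaps. Only push: take neither the bookend nor the leaning book between the fingers, lift nothing, leave the other things on the table where they are and finish clear of everything.

Things in the scene. Friction and masses are not known exactly. Their poses are not given: they have to be found in the camera images.
- bookend: L-shaped dark wooden bookend, about 0.45 kg, two boards 20 mm thick, 110 mm wide; heavy foot 100 mm long, upright 140 mm high (over the outside corner). Origin: middle of the outside corner edge (heel). x along the heel (+-55 mm); foot from y = 0 to -100 mm, z 0 to 20 mm; upright from z = 0 to 140 mm, y -20 to 0 mm. Standing, z is up, the upright's back (y = 0) faces the books, the foot points away.
- foot_end (a point): middle of the bookend's foot end (y = -100, z = 10 mm in its frame), axes as the bookend's. At the start the bookend lies on the upright's back: its z axis is level and points roughly at the books, the foot stands up with this end 100 mm above the table, at the far side from the books. Pushed here away from the books it turns about the heel; past about 51 degrees it falls on to its foot by itself.
- end_book: last pattern book, grey cloth, 150 mm deep (x), 35 mm thick (y), 210 mm high (z), about 0.5 kg. Origin: centre of its bottom face; z up the book, y points at the row. It leans 14 degrees towards the row, top against book3, standing on its row-side bottom edge 52 mm out from book3; its other bottom edge is 9 mm up. Pushed there at about 5 N its bottom slides to the row and it straightens.
- book3: the third of three upright books, blue cloth, 160 mm deep (x) by 40 mm thick (y) by 230 mm high (z), 0.5 kg. Origin: centre of its bottom face; its -y face (20 mm from the origin) is the face the leaning book rests on. -y is the direction from the row towards the bookend; +y is backed up by book2, book1 and the fixed cabinet.
- book2: second upright book, brown card, 150 x 30 x 215 mm (x, y, z), origin: centre of its bottom face
- book1: first upright book, black, 160 x 45 x 235 mm (x, y, z), touching the cabinet; origin: centre of its bottom face
- cabinet: fixed wooden bench cabinet of thread drawers, 220 x 200 x 260 mm (x, y, z; wooden spools stand on top up to 304 mm), which backs the row; origin: centre of its underside; the row extends along its -y axis
- cone_a: green thread cone standing upright, 68 mm wide at the bottom, 112 mm high, origin at the centre of its underside; beyond the row, to be left alone
- cone_b: red-brown thread cone, same size and origin; to be left alone
- glue: brown bottle with black cap, 54 mm diameter, 125 mm high, origin at the centre of its underside; on the robot's side of the row, to be left alone
- wax_tin: flat bare metal tin, 70 mm diameter, 35 mm high, origin at the centre of its underside; to be left alone
- mug: white mug, 80 mm diameter, 92 mm high, origin at the centre of its underside; to be left alone
- maul: leatherworker's maul standing on its white head (64 mm diameter, 85 mm high) with the wooden handle up, 205 mm high in all, origin at the centre of its underside; to be left alone
Not all that is in view belongs to the job. What is shaped like the end_book but purple is not meant.

How it is judged:
By the outcome, as a careful person would: the job done as asked, in the order asked, and still so for the second after the job is handed in, with the robot touching nothing.
It also fails if it takes over 58 s, if anything falls off the work surface, if the arm or the gripper's body presses on something with over 40 N, if the wrist force passes 120 N, or if a joint passes its speed limit or range.

## Robot

A 6-joint arm with a two-finger parallel gripper is mounted at the origin on the work surface. World frame = base frame: x ahead of the robot, y to its left, z up, the work surface at z = 0. Lengths are in m, angles in rad, forces in N, time in s.
With the tool pointing down it reaches from about 0.275 to 0.975 m from the base axis. Payload 8.4 kg.
Tool frame: the origin (TCP) lies between the finger pads; the fingertips stand 22 mm ahead of it and the grasp point (between the pads) lies 3 mm ahead of it (tip_reach is the distance from the TCP to the fingertips, in m); z points along the fingers, y is the direction in which the jaws open and shut (so a half turn about z gives the same grasp; the last joint's range is limited). The gripper opens to 92 mm and grips with 3 to 60 N. Pads are 20 mm wide; open, the fingers measure 128 mm over their backs; the gripper's body (75 mm by 189 mm) begins 69 mm behind the grasp point.
Start: joints at [1.283, 0.353, 1.633, -0, 1.155, -0.002], TCP at [0.176, 0.6, 0.205] pointing down, gripper open.
Joint ranges: [-2.63, 2.63], [-0.92, 2.1], [0.06, 2.66], [-1.3, 4.44], [0, 2.69], [-3.02, 3.02]. Speed limits (rad/s): [2.22, 2.22, 2.79, 3.14, 3.14, 3.14].

## Interface

Orientations are given as a 3x3 rotation matrix whose columns are the frame's x, y, z axes.
In Python, from plant import get_obs, grab_frame, finish_job, tip_reach gives the robot as it stands.
- The arm moves only by the tool servo_tool, never from a script. Its argument "motion" is a list of rows, each an object with "dp": the shift along the tool's x, y, z each as a share of 0.5 m, from -1 to 1, a list of three; "twist": the turn, a rotation vector about the tool's x, y, z each as a share of 60 degrees, from -1 to 1, a list of three; "gripper": the closure, from 0 (fully open) to 1 (shut). In form: [{"dp": [dx, dy, dz], "twist": [ax, ay, az], "gripper": gripper}, ...]. A call has 1 to 10 rows; each row is the pose to reach, as a shift and turn from the pose commanded when the call began, along the tool's axes at that moment; what a row does not reach only later rows make up. A row lasts 1/8 s, in which the tool goes at most 62.5 mm and 10.7 degrees, less where a joint would pass 70% of its speed; a pose out of reach is approached as far as the arm can. A call with a number of a shift or a turn outside -1 to 1 is refused whole. A call with a gripper value outside its range is refused whole. The fingers move at their own pace and stop on an object; "squeeze" is the grip in N (left out, the last holds). Time passes only in rows, so rows that repeat a pose let the fingers close. It gives the time, the measured TCP pose, the force and the opening at its end, in the units of the state.
- get_obs(): the state, without advancing time (a new reading comes with each control period).
- grab_frame(name): name is "side" or "top" or "wrist"; returns a dict with "image" (420x560x3 uint8, red, green, blue), "depth" (420x560 float32, m along the optical axis (not along the pixel's ray), 0 where there is no reading), "intrinsics" (3x3 intrinsics, pixels), "cam_to_world" (4x4, takes a point from camera to world coordinates). Camera axes: x right, y up, looking along -z (the intrinsics and any distortion apply to the point x, -y, -z); pixel columns grow to the right and rows downward; lengths in m; the calibration is good to about 2 mm. A picture is of the moment at which its call begins.
- finish_job(): hands the job in, once; it reports no verdict.
The state is a dict: "time_s": time; "q": joint angles; "joint_velocities": joint speeds; "effort": joint torques, N m; "tool_pos": TCP position; "ee_rot": TCP orientation; "contact_force": force on the tool from outside, world axes, zero at the start; "wrist_torque": the same for the moment, N m; "opening": finger opening in m.
Only numpy, scipy, OpenCV 4.12 (cv2) and the standard library are available. Lean on these libraries where they do the work, as an engineer would, in place of code of your own. Each camera call takes 0.05 s, during which the arm holds its last target. There are 200 camera calls.

## Working session

There is one attempt and no reset: what is moved stays moved. The work goes in short steps, Python scripts to look and compute and a tool call to move; the robot and the scene stay as the last step left them, time stands still between calls to the robot, and variables do not carry over. Pictures are saved under pics/ and viewed, about 8 in all and at most 12, crops included, and the job is handed in when it is done.

Besides the shell and the picture viewer there is one more tool, called after "Request:" as name([rows], argument=value, ...), one row to a line, values as JSON. servo_tool: Moves the arm, as the interface text tells. Its arguments: {"type":"object","properties":{"motion":{"type":"array"},"squeeze":{"type":"number"}},"required":["motion"]}

```bash
mkdir -p pics; ls; python3 - <<'E'
from plant import *
import cv2, numpy as np
o=get_obs(); print({k:np.round(v,3).tolist() for k,v in o.items()}, tip_reach)
for n in ("side","top"):
    f=grab_frame(n); np.savez(f"{n}0.npz",**f); print(n,f["intrinsics"].round(1).tolist(),f["cam_to_world"].round(3).tolist())
    cv2.imwrite(f"pics/{n}0.png",f["image"][:,:,::-1])
E
```

```text
pics
{'time_s': 0.0, 'q': [1.283, 0.354, 1.634, -0.0, 1.155, -0.002], 'joint_velocities': [0.001, -0.001, -0.0, 0.001, 0.0, -0.001], 'effort': [0.004, -59.385, -33.421, 0.07, 0.023, -0.0], 'tool_pos': [0.176, 0.599, 0.205], 'ee_rot': [[-0.959, 0.282, -0.0], [0.282, 0.959, -0.001], [-0.0, -0.001, -1.0]], 'contact_force': [-0.281, 0.295, -0.326], 'wrist_torque': [-0.051, -0.022, -0.003], 'opening': 0.092} 0.022
side [[403.7, 0.0, 272.3], [0.0, 403.7, 214.7], [0.0, 0.0, 1.0]] [[0.858, -0.494, 0.145, 0.663], [0.514, 0.82, -0.252, -0.275], [0.006, 0.291, 0.957, 1.072], [0.0, 0.0, 0.0, 1.0]]
top [[397.8, 0.0, 284.1], [0.0, 397.8, 217.0], [0.0, 0.0, 1.0]] [[-0.0, 1.0, -0.031, 0.471], [-1.0, 0.0, 0.014, 0.002], [0.014, 0.031, 0.999, 1.319], [0.0, 0.0, 0.0, 1.0]]
```

View pics/side0.png

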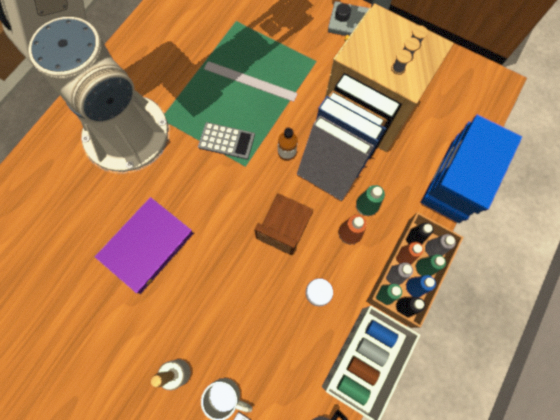

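View pics/top0.png

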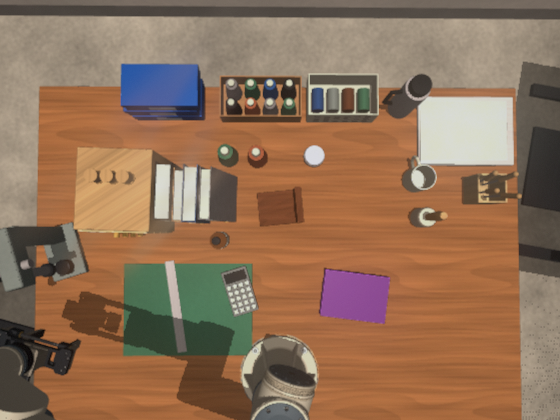

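The side view shows the bookend at (285,222) with its raised foot at (275,238), and the leaning grey book at (338,160). In the top view the bookend is at (280,207), foot at (298,205), the grey book at (223,195), cones at (227,153) and (257,156), the glue at (219,240) and the tin at (314,155).

```bash
cat > h.py <<'E'
import numpy as np, cv2
def cloud(f):
    K=f["intrinsics"];T=f["cam_to_world"];d=f["depth"]
    v,u=np.mgrid[:d.shape[0],:d.shape[1]]
    P=np.stack([(u-K[0,2])/K[0,0]*d,-(v-K[1,2])/K[1,1]*d,-d],-1)
    W=P@T[:3,:3].T+T[:3,3]; W[d==0]=np.nan
    return W
def rect(P):
    c,s,a=cv2.minAreaRect(np.float32(P[:,:2]*1000)); return np.round(c,1),np.round(s,1),round(a,1)
E
python3 - <<'E'
from h import *
for n in("side","top"):
    f=np.load(n+"0.npz");W=cloud(f);I=f["image"]
    if n=="top": box=(slice(180,232),slice(252,310))
    else: box=(slice(190,258),slice(250,318))
    P=W[box].reshape(-1,3); P=P[~np.isnan(P[:,0])]
    t=W[240:250,330:340] if n=="top" else W[250:260,200:240]
    print(n,"table z",np.nanmedian(t[...,2]))
    a=P[(P[:,2]>.09)]; b=P[(P[:,2]>.013)&(P[:,2]<.03)]; c=P[P[:,2]>.013]
    for q,m in((a,"foot end"),(b,"upright low"),(c,"all")): print(m,len(q),rect(q),np.median(q[:,2]).round(4))
    if n=="top":
        for m,bx in(("book",(170,225,208,238)),("books tops",(160,225,153,212)),("coneA",(140,167,216,238)),("coneB",(143,170,246,268)),("glue",(230,250,208,230)),("tin",(143,168,302,327))):
            p=W[bx[0]:bx[1],bx[2]:bx[3]].reshape(-1,3);p=p[~np.isnan(p[:,0])];p=p[p[:,2]>.015]
            print(m,p.min(0).round(3),p.max(0).round(3),rect(p))
        g=W[197,150:312:4]; print(np.c_[g[:,1],g[:,2],g[:,0]].round(3).tolist())
        # leaning-book face: fit plane to points of cover
        p=W[175:218,212:234].reshape(-1,3);p=p[~np.isnan(p[:,0])];p=p[(p[:,2]>.03)&(p[:,2]<.17)]
        A=np.c_[p[:,[0,2]],np.ones(len(p))]; print("face y=",np.linalg.lstsq(A,p[:,1],rcond=None)[0])
        p=W[175:215,205:209]
        p=W[168:225,153:200].reshape(-1,3);p=p[p[:,2]>.19];print("tops",rect(p))
E
```

```text
side table z 0.0009235930692033101
foot end 389 (array([549.3, -59.9]), array([109.6,  21.5]), 5.1) 0.1004
upright low 1487 (array([ 5.437e+02, -2.000e-01]), array([109.8, 141.5]), 5.3) 0.0209
all 2088 (array([ 5.437e+02, -3.000e-01]), array([109.8, 141.7]), 5.3) 0.0219
top table z 0.0009305192988454669
foot end 240 (array([547.1, -61.7]), array([109.3,  20.6]), 5.2) 0.0998
upright low 1221 (array([540.6,   7.9]), array([110. , 119.8]), 5.4) 0.0201
all 1493 (array([541.5,  -2.2]), array([109.9, 140.4]), 5.2) 0.021
book [0.491 0.138 0.015] [0.646 0.228 0.217] (array([567.7, 182.5]), array([ 84.9, 157.1]), 87.3)
books tops [0.485 0.189 0.018] [0.683 0.346 0.252] (array([581.9, 265.7]), array([154.4, 197.9]), 88.2)
coneA [0.678 0.136 0.016] [0.735 0.196 0.118] (array([705.8, 165.9]), array([56.2, 60.5]), 1.5)
coneB [0.675 0.039 0.015] [0.729 0.102 0.118] (array([701.9,  70.7]), array([62.6, 54.5]), 89.9)
glue [0.409 0.162 0.018] [0.463 0.215 0.129] (array([435.7, 188.7]), array([52.9, 53.8]), 89.0)
tin [ 0.678 -0.148  0.016] [ 0.744 -0.082  0.044] (array([ 711. , -114.8]), array([66., 6
[... 350 characters left out ...]
[0.193, 0.21, 0.561], [0.185, 0.188, 0.563], [0.178, 0.16, 0.565], [0.171, 0.13, 0.567], [0.164, 0.091, 0.571], [0.155, 0.065, 0.573], [0.146, 0.032, 0.575], [0.136, 0.002, 0.578], [0.123, 0.0, 0.578], [0.11, -0.0, 0.578], [0.096, 0.002, 0.578], [0.083, -0.005, 0.579], [0.069, 0.022, 0.576], [0.056, 0.019, 0.577], [0.043, 0.021, 0.576], [0.029, 0.021, 0.576], [0.016, 0.023, 0.576], [0.003, 0.019, 0.577], [-0.01, 0.022, 0.576], [-0.023, 0.019, 0.577], [-0.036, 0.015, 0.577], [-0.049, 0.025, 0.576], [-0.058, 0.096, 0.57], [-0.076, 0.007, 0.578], [-0.09, -0.004, 0.579], [-0.103, 0.001, 0.578]]
face y= [-0.03027044  0.25667653  0.1546239 ]
tops (array([563.6, 284.3]), array([156.2, 122.5]), 0.0)
```

```bash
cat >> h.py <<'E'
from scipy.spatial.transform import Rotation as R
def R_yaw(deg):  # tool down, tool y at this world angle
    a=np.radians(deg); y=np.array([np.cos(a),np.sin(a),0]); z=np.array([0,0,-1.]); return np.c_[np.cross(y,z),y,z]
def rows(o,wps):  # wps: (x,y,z,yaw) TCP
    p,M=np.array(o["tool_pos"]),np.array(o["ee_rot"])
    for x,y,z,a in wps:
        print((x,y,z,a),"dp",(M.T@(np.array([x,y,z])-p)/.5).round(3).tolist(),"twist",(R.from_matrix(M.T@R_yaw(a)).as_rotvec()/np.radians(60)).round(3).tolist())
E
python3 - <<'E'
from h import *; from plant import get_obs
rows(get_obs(),[(.25,.45,.32,40),(.32,.2,.32,20),(.545,-.02,.25,5.2)])
E
```

```text
(0.25, 0.45, 0.32, 40) dp [-0.226, -0.245, -0.23] twist [-0.001, 0.0, 0.56]
(0.32, 0.2, 0.32, 20) dp [-0.501, -0.685, -0.23] twist [-0.001, 0.001, 0.894]
(0.545, -0.02, 0.25, 5.2) dp [-1.057, -0.98, -0.089] twist [-0.001, 0.001, 1.14]
```

Request:
servo_tool([
  {"dp": [-0.226, -0.245, -0.23], "twist": [0, 0, 0.56], "gripper": 0.35},
  {"dp": [-0.226, -0.245, -0.23], "twist": [0, 0, 0.56], "gripper": 0.35},
  {"dp": [-0.226, -0.245, -0.23], "twist": [0, 0, 0.56], "gripper": 0.35},
  {"dp": [-0.5, -0.685, -0.23], "twist": [0, 0, 0.89], "gripper": 0.35},
  {"dp": [-0.5, -0.685, -0.23], "twist": [0, 0, 0.89], "gripper": 0.35},
  {"dp": [-0.5, -0.685, -0.23], "twist": [0, 0, 0.89], "gripper": 0.35},
  {"dp": [-0.5, -0.685, -0.23], "twist": [0, 0, 0.89], "gripper": 0.35},
  {"dp": [-0.5, -0.685, -0.23], "twist": [0, 0, 0.89], "gripper": 0.35},
  {"dp": [-0.5, -0.685, -0.23], "twist": [0, 0, 0.89], "gripper": 0.35},
])

```text
time_s: 1.23
tool_pos: [0.3197, 0.1995, 0.3203]
ee_rot: [[-0.343, 0.939, 0.0], [0.939, 0.343, 0.0], [0.0, 0.0, -1.0]]
contact_force: [0.8, 0.7, 0.3]
opening: 0.0602
```

```bash
python3 - <<'E'
from h import *; from plant import get_obs
rows(get_obs(),[(.5455,-.025,.25,5.2),(.5455,-.025,.109,5.2)])
E
```

```text
(0.5455, -0.025, 0.25, 5.2) dp [-0.577, 0.27, 0.141] twist [0.0, -0.0, 0.248]
(0.5455, -0.025, 0.109, 5.2) dp [-0.577, 0.27, 0.423] twist [0.0, -0.0, 0.248]
```

Request:
servo_tool([
  {"dp": [-0.577, 0.27, 0.14], "twist": [0, 0, 0.248], "gripper": 0.35},
  {"dp": [-0.577, 0.27, 0.14], "twist": [0, 0, 0.248], "gripper": 0.35},
  {"dp": [-0.577, 0.27, 0.14], "twist": [0, 0, 0.248], "gripper": 0.35},
  {"dp": [-0.577, 0.27, 0.14], "twist": [0, 0, 0.248], "gripper": 0.35},
  {"dp": [-0.577, 0.27, 0.14], "twist": [0, 0, 0.248], "gripper": 0.35},
  {"dp": [-0.577, 0.27, 0.14], "twist": [0, 0, 0.248], "gripper": 0.35},
  {"dp": [-0.577, 0.27, 0.3], "twist": [0, 0, 0.248], "gripper": 0.35},
  {"dp": [-0.577, 0.27, 0.423], "twist": [0, 0, 0.248], "gripper": 0.35},
  {"dp": [-0.577, 0.27, 0.423], "twist": [0, 0, 0.248], "gripper": 0.35},
  {"dp": [-0.577, 0.27, 0.423], "twist": [0, 0, 0.248], "gripper": 0.35},
])

```text
time_s: 2.48
tool_pos: [0.5458, -0.0225, 0.1089]
ee_rot: [[-0.094, 0.996, -0.001], [0.996, 0.094, 0.0], [0.0, -0.001, -1.0]]
contact_force: [0.1, 0.0, 0.7]
opening: 0.0597
```

```bash
python3 - <<'E'
from h import *; from plant import *
f=grab_frame("side"); cv2.imwrite("pics/s1.png",cv2.resize(f["image"][150:330,180:420,::-1],(720,540)))
n=[.0906,-.996]
H=np.array([.5483,-.0715]); s=.085
w=[]
for t in np.radians([0,10,20,30,38,46,52,58]):
    d=s*np.sin(t)-.02*np.cos(t)-.010   # finger centre, leading face 10 mm ahead
    w.append((H[0]+n[0]*d,H[1]+n[1]*d,max(s*np.cos(t)+.02*np.sin(t),.062)+.022,5.2))
rows(get_obs(),np.round(w,4))
E
```

```text
(np.float64(0.5456), np.float64(-0.0416), np.float64(0.107), np.float64(5.2)) dp [-0.037, -0.006, 0.006] twist [0.001, 0.0, 0.003]
(np.float64(0.5469), np.float64(-0.0566), np.float64(0.1092), np.float64(5.2)) dp [-0.067, -0.007, 0.002] twist [0.001, 0.0, 0.003]
(np.float64(0.5483), np.float64(-0.0718), np.float64(0.1087), np.float64(5.2)) dp [-0.098, -0.007, 0.003] twist [0.001, 0.0, 0.003]
(np.float64(0.5497), np.float64(-0.0866), np.float64(0.1056), np.float64(5.2)) dp [-0.128, -0.007, 0.009] twist [0.001, 0.0, 0.003]
(np.float64(0.5507), np.float64(-0.098), np.float64(0.1013), np.float64(5.2)) dp [-0.151, -0.007, 0.018] twist [0.001, 0.0, 0.003]
(np.float64(0.5517), np.float64(-0.1086), np.float64(0.0954), np.float64(5.2)) dp [-0.172, -0.007, 0.03] twist [0.001, 0.0, 0.003]
(np.float64(0.5523), np.float64(-0.116), np.float64(0.0901), np.float64(5.2)) dp [-0.187, -0.007, 0.04] twist [0.001, 0.0, 0.003]
(np.float64(0.553), np.float64(-0.1228), np.float64(0.084), np.float64(5.2)) dp [-0.2, -0.007, 0.052] twist [0.001, 0.0, 0.003]
```

View pics/s1.png

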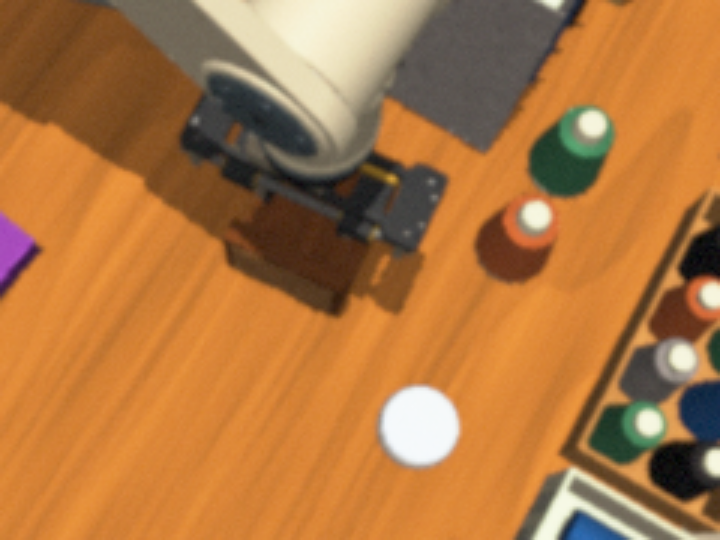

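The crop shows the gripper over the lying upright, on the books' side of the raised foot (end at about (290,275)), with the cones clear at (515,230) and (570,150). Now the push.

Request:
servo_tool([
  {"dp": [-0.02, -0.006, 0.004], "twist": [0, 0, 0], "gripper": 0.35},
  {"dp": [-0.037, -0.006, 0.004], "twist": [0, 0, 0], "gripper": 0.35},
  {"dp": [-0.052, -0.006, 0.004], "twist": [0, 0, 0], "gripper": 0.35},
  {"dp": [-0.067, -0.007, 0.002], "twist": [0, 0, 0], "gripper": 0.35},
  {"dp": [-0.082, -0.007, 0.002], "twist": [0, 0, 0], "gripper": 0.35},
  {"dp": [-0.098, -0.007, 0.003], "twist": [0, 0, 0], "gripper": 0.35},
  {"dp": [-0.113, -0.007, 0.006], "twist": [0, 0, 0], "gripper": 0.35},
  {"dp": [-0.128, -0.007, 0.01], "twist": [0, 0, 0], "gripper": 0.35},
])

```text
time_s: 3.52
tool_pos: [0.5484, -0.088, 0.1036]
ee_rot: [[-0.093, 0.996, -0.0], [0.996, 0.093, 0.0], [0.0, -0.0, -1.0]]
contact_force: [-0.1, -0.2, 0.2]
opening: 0.0597
```

```bash
python3 - <<'E'
from h import *; from plant import *
f=grab_frame("side"); cv2.imwrite("pics/s2.png",cv2.resize(f["image"][170:290,220:380,::-1],(640,480)))
W=cloud(f)[200:290,230:340].reshape(-1,3); W=W[(W[:,2]>.02)&(W[:,1]<-.06)]
print(W[W[:,2]<.12].min(0))
P=W[W[:,1]<W[:,1].min()+.015]; print(P.min(0),P.max(0))
E
```

```text
[ 0.51215266 -0.1250792   0.02221617]
[ 0.51278604 -0.1569278   0.44171874] [ 0.58747051 -0.14192783  0.54135468]
```

View pics/s2.png

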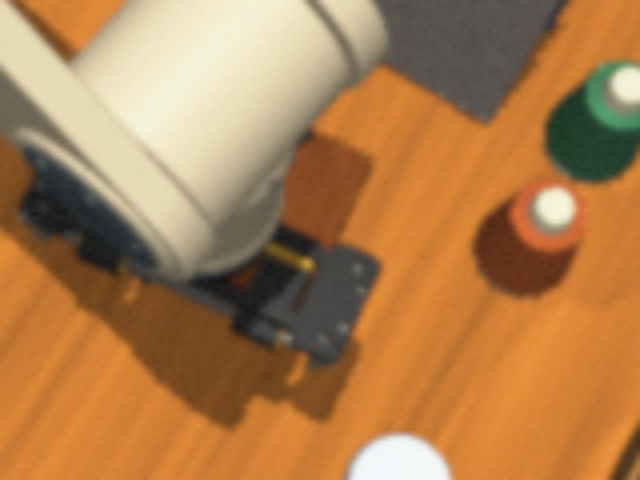

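The gripper hides the foot; the upright shows behind it at crop (330,190), which is frame pixel (302,217). I'll check how high it is there.

```bash
python3 - <<'E'
from h import *; from plant import *
f=grab_frame("side"); W=cloud(f)
for v in range(204,232,4): print(v,W[v,304].round(3),W[v,300].round(3), W[v,308].round(3))
f=grab_frame("top"); W=cloud(f); P=W[160:240,240:330].reshape(-1,3)
P=P[(P[:,2]>.015)&(P[:,2]<.14)&(P[:,0]<.65)]
for y in np.arange(-.2,.1,.02):
    q=P[(P[:,1]>y)&(P[:,1]<y+.02)]
    if len(q): print(y.round(2),len(q),q[:,2].min().round(3),np.median(q[:,2]).round(3),q[:,2].max().round(3),q[:,0].min().round(3),q[:,0].max().round(3))
E
```

```text
204 [0.561 0.08  0.001] [0.553 0.068 0.02 ] [ 0.57   0.086 -0.001]
208 [0.569 0.063 0.021] [0.559 0.058 0.019] [0.578 0.069 0.02 ]
212 [0.575 0.052 0.024] [0.565 0.047 0.024] [0.584 0.058 0.022]
216 [0.58  0.043 0.022] [0.571 0.037 0.022] [0.589 0.049 0.021]
220 [0.586 0.033 0.023] [0.576 0.028 0.021] [0.595 0.04  0.018]
224 [0.591 0.024 0.021] [0.582 0.018 0.022] [ 0.599  0.036 -0.001]
228 [0.597 0.014 0.023] [0.587 0.009 0.018] [ 0.605  0.025 -0.   ]
-0.08 36 0.094 0.101 0.107 0.493 0.527
-0.06 2 0.095 0.096 0.097 0.493 0.496
-0.04 99 0.015 0.02 0.026 0.488 0.597
-0.02 226 0.015 0.02 0.029 0.488 0.597
-0.0 203 0.015 0.02 0.027 0.485 0.593
0.02 201 0.015 0.02 0.027 0.485 0.593
0.04 197 0.015 0.02 0.027 0.482 0.59
0.06 74 0.015 0.02 0.029 0.482 0.59
```

```bash
python3 - <<'E'
from h import *; from plant import *
f=grab_frame("wrist"); g=grab_frame("top"); print(f["cam_to_world"].round(3).tolist())
im=np.hstack([f["image"],cv2.resize(g["image"][160:244,248:304],(280,420))])[:,:,::-1]
cv2.imwrite("pics/w2.png",cv2.resize(im,(800,400)))
o=get_obs(); print(o["contact_force"],o["wrist_torque"],o["tool_pos"])
E
```

```text
[[0.996, -0.089, -0.027, 0.54], [0.093, 0.952, 0.29, -0.006], [-0.001, -0.292, 0.957, 0.282], [0.0, 0.0, 0.0, 1.0]]
[ 0.71396839 -0.05662354  0.19692298] [-0.06624716  0.07989758 -0.04922846] [ 0.54831355 -0.0874538   0.10370415]
```

View pics/w2.png

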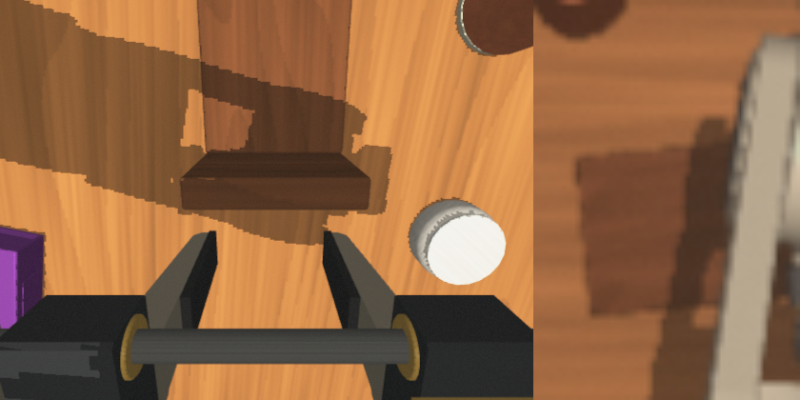

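The wrist view shows the fingertips at (205,235) and (330,235), already past the foot end at (275,195), and the bookend is still on its back. Before trying again I'll check the real tip and foot heights.

```bash
python3 - <<'E'
from h import *; from plant import *
f=grab_frame("wrist"); W=cloud(f)
for u,v in((215,246),(220,255),(212,270),(200,290),(346,246),(345,255),(355,270)): print(u,v,W[v,u].round(4))
for v in range(150,240,6): print(v,W[v,289].round(4))
P=W[150:225,180:400].reshape(-1,3); q=P[(P[:,2]>.085)&(P[:,2]<.12)&(P[:,1]>-.085)]; print(rect(q),np.median(q[:,2]))
E
```

```text
215 246 [ 0.5114 -0.0821  0.1145]
220 255 [ 0.5162 -0.0807  0.1276]
212 270 [ 0.5154 -0.0806  0.1431]
200 290 [ 0.5139 -0.0808  0.16  ]
346 246 [ 0.579  -0.0748  0.1166]
345 255 [ 0.5768 -0.0752  0.127 ]
355 270 [ 0.5784 -0.0748  0.1431]
150 [ 0.5479 -0.0422  0.0182]
156 [ 0.5483 -0.0465  0.0195]
162 [ 0.5486 -0.0505  0.0226]
168 [ 0.5483 -0.0508  0.0448]
174 [ 0.5479 -0.0507  0.0653]
180 [ 0.5477 -0.0509  0.0815]
186 [ 0.5474 -0.0508  0.0968]
192 [ 0.5477 -0.0538  0.0983]
198 [ 0.548  -0.0572  0.0982]
204 [ 0.5483 -0.0601  0.1   ]
210 [ 0.5486 -0.0634  0.1002]
216 [ 0.5491 -0.0674  0.0987]
222 [ 0.5545 -0.1067 -0.0011]
228 [ 0.5551 -0.1125 -0.0019]
234 [ 0.5556 -0.1177 -0.0009]
(array([548.4, -60.4]), array([110.3,  20.2]), 5.2) 0.09865540934223473
```

```bash
python3 - <<'E'
from h import *; from plant import *
import plant; print(plant.tip_reach)
f=grab_frame("wrist"); W=cloud(f)
for u in (216,220,224,228): print(u,[(v,W[v,u,1].round(3),W[v,u,2].round(3)) for v in range(236,254,2)])
M=(W[...,2]>.07)&(W[...,2]<.2)&(W[...,1]<-.07)&(W[...,1]>-.11)
M[:228]=0
P=W[M]; print(P.min(0),np.percentile(P[:,2],[.5,2,5,10]))
E
```

```text
0.022
216 [(236, np.float64(-0.126), np.float64(-0.001)), (238, np.float64(-0.127), np.float64(0.0)), (240, np.float64(-0.129), np.float64(-0.001)), (242, np.float64(-0.131), np.float64(-0.001)), (244, np.float64(-0.082), np.float64(0.112)), (246, np.float64(-0.082), np.float64(0.115)), (248, np.float64(-0.082), np.float64(0.118)), (250, np.float64(-0.082), np.float64(0.12)), (252, np.float64(-0.081), np.float64(0.125))]
220 [(236, np.float64(-0.125), np.float64(-0.001)), (238, np.float64(-0.127), np.float64(-0.0)), (240, np.float64(-0.129), np.float64(-0.001)), (242, np.float64(-0.081), np.float64(0.112)), (244, np.float64(-0.081), np.float64(0.113)), (246, np.float64(-0.081), np.float64(0.117)), (248, np.float64(-0.08), np.float64(0.12)), (250, np.float64(-0.081), np.float64(0.121)), (252, np.float64(-0.081), np.float64(0.124))]
224 [(236, np.float64(-0.125), np.float64(-0.0)), (238, np.float64(-0.127), np.float64(-0.002)), (240, np.float64(-0.129), np.float64(-0.001)), (242, np.float64(-0.081), np.float64(0.112)), (244, np.float64(-0.081), np.float64(0.114)), (246, np.float64(-0.08), np.float64(0.118)), (248, np.float64(-0.08), np.float64(0.119)), (250, np.float64(-0.08), np.float64(0.123)), (252, np.float64(-0.082), np.float64(0.122))]
228 [(236, np.float64(-0.124), np.float64(0.001)), (238, np.float64(-0.126), np.float64(-0.001)), (240, np.float64(-0.128), np.float64(-0.001)), (242, np.float64(-0.13), np.float64(-0.001)), (244, np.float64(-0.132), np.float64(-0.002)), (246, np.float64(-0.135), np.float64(-0.002)), (248, np.float64(-0.136), np.float64(-0.002)), (250, np.float64(-0.138), np.float64(-0.0)), (252, np.float64(-0.139), np.float64(-0.0))]
[ 0.49973364 -0.10433271  0.11031681] [0.11280124 0.11610603 0.12143444 0.12943786]
```

The depth shows the fingertips at z ≈ 0.111 while the TCP reads 0.1037. The tips are therefore about 7.5 mm above the reported TCP, where the stated reach would put them 22 mm below it, so the fingers passed over the 100 mm foot. x and y agree. From here I'll use the measured tip offset. I also need the height of the gripper body's underside.

```bash
python3 - <<'E'
from h import *; from plant import *
f=grab_frame("wrist"); W=cloud(f)
for u,v in((40,330),(80,330),(120,330),(60,315),(100,350),(450,330),(500,330),(40,390),(260,365),(150,300),(170,280)): print(u,v,W[v,u].round(3))
M=(W[...,2]>.1); P=W[M&(np.arange(420)[:,None]>228)]; h,e=np.histogram(P[:,2],bins=12); print(h,e.round(3))
b=P[(np.abs(P[:,0]-.548)>.06)]; print(b.min(0),b.max(0))
rows(get_obs(),[(.548,-.088,.12,5.2),(.5455,-.0245,.12,5.2),(.5455,-.0245,.083,5.2)])
E
```

```text
40 330 [ 0.488 -0.062  0.213]
80 330 [ 0.498 -0.06   0.214]
120 330 [ 0.507 -0.06   0.213]
60 315 [ 0.489 -0.063  0.206]
100 350 [ 0.506 -0.06   0.22 ]
450 330 [ 0.583 -0.052  0.214]
500 330 [ 0.595 -0.052  0.213]
40 390 [ 0.495 -0.068  0.223]
260 365 [ 0.54  -0.063  0.217]
150 300 [ 0.433 -0.196 -0.002]
170 280 [ 0.452 -0.172 -0.   ]
[  461   670   817  1036  1287  1634  2518  1370  1009  2168 12378 27764] [0.11  0.12  0.13  0.139 0.149 0.159 0.168 0.178 0.188 0.197 0.207 0.217
 0.226]
[ 0.46728352 -0.09972197  0.20033511] [ 0.61094097 -0.05509046  0.22534564]
(0.548, -0.088, 0.12, 5.2) dp [-0.001, -0.001, -0.032] twist [0.0, -0.0, 0.003]
(0.5455, -0.0245, 0.12, 5.2) dp [0.126, 0.006, -0.032] twist [0.0, -0.0, 0.003]
(0.5455, -0.0245, 0.083, 5.2) dp [0.126, 0.006, 0.042] twist [0.0, -0.0, 0.003]
```

The body's underside is at 0.200, which is tip + 89 mm as specified. So the reported z simply reads about 29 mm low here. I'll go back over the foot and down on the books' side with true heights.

Request:
servo_tool([
  {"dp": [0, 0, -0.036], "twist": [0, 0, 0], "gripper": 0.35},
  {"dp": [0, 0, -0.036], "twist": [0, 0, 0], "gripper": 0.35},
  {"dp": [0.06, 0.003, -0.036], "twist": [0, 0, 0], "gripper": 0.35},
  {"dp": [0.13, 0.006, -0.036], "twist": [0, 0, 0], "gripper": 0.35},
  {"dp": [0.13, 0.006, -0.036], "twist": [0, 0, 0], "gripper": 0.35},
  {"dp": [0.13, 0.006, 0.0], "twist": [0, 0, 0], "gripper": 0.35},
  {"dp": [0.13, 0.006, 0.05], "twist": [0, 0, 0], "gripper": 0.35},
  {"dp": [0.13, 0.006, 0.05], "twist": [0, 0, 0], "gripper": 0.35},
])

```text
time_s: 4.92
tool_pos: [0.5441, -0.0231, 0.0775]
ee_rot: [[-0.093, 0.996, -0.003], [0.996, 0.093, -0.0], [0.0, -0.003, -1.0]]
contact_force: [-0.2, -0.1, 0.4]
opening: 0.0596
```

```bash
python3 - <<'E'
from h import *; from plant import *
f=grab_frame("wrist"); W=cloud(f)
P=W[(W[...,2]>.05)&(W[...,2]<.19)&(np.arange(420)[:,None]>228)]; print("tips",P.min(0),np.percentile(P[:,2],[.5,2]),np.percentile(P[:,1],[1,50,99]))
n=[.0906,-.996]; H=np.array([.5483,-.0715]); s=.085
w=[]
for t in np.radians([0,10,20,30,38,46,52,58]):
    d=s*np.sin(t)-.02*np.cos(t)-.010
    w.append((H[0]+n[0]*d,H[1]+n[1]*d,max(s*np.cos(t)+.02*np.sin(t),.062)-.0075,5.2))
rows(get_obs(),np.round(w,4).tolist())
E
```

```text
tips [ 0.46313812 -0.07104464  0.05000407] [0.05213136 0.05802886] [-0.06628282 -0.01597938  0.01328556]
(0.5456, -0.0416, 0.0775, 5.2) dp [-0.037, -0.002, 0.002] twist [-0.001, -0.0, 0.002]
(0.5469, -0.0566, 0.0797, 5.2) dp [-0.067, -0.002, -0.002] twist [-0.001, -0.0, 0.002]
(0.5483, -0.0718, 0.0792, 5.2) dp [-0.098, -0.002, -0.001] twist [-0.001, -0.0, 0.002]
(0.5497, -0.0866, 0.0761, 5.2) dp [-0.127, -0.002, 0.005] twist [-0.001, -0.0, 0.002]
(0.5507, -0.098, 0.0718, 5.2) dp [-0.15, -0.002, 0.014] twist [-0.001, -0.0, 0.002]
(0.5517, -0.1086, 0.0659, 5.2) dp [-0.171, -0.002, 0.025] twist [-0.001, -0.0, 0.002]
(0.5523, -0.116, 0.0606, 5.2) dp [-0.186, -0.003, 0.036] twist [-0.001, -0.0, 0.002]
(0.553, -0.1228, 0.0545, 5.2) dp [-0.2, -0.002, 0.048] twist [-0.001, -0.0, 0.002]
```

Request:
servo_tool([
  {"dp": [-0.02, -0.002, 0.002], "twist": [0, 0, 0], "gripper": 0.35},
  {"dp": [-0.037, -0.002, 0.001], "twist": [0, 0, 0], "gripper": 0.35},
  {"dp": [-0.052, -0.002, -0.001], "twist": [0, 0, 0], "gripper": 0.35},
  {"dp": [-0.067, -0.002, -0.002], "twist": [0, 0, 0], "gripper": 0.35},
  {"dp": [-0.082, -0.002, -0.002], "twist": [0, 0, 0], "gripper": 0.35},
  {"dp": [-0.098, -0.002, -0.001], "twist": [0, 0, 0], "gripper": 0.35},
])

```text
time_s: 5.72
tool_pos: [0.5491, -0.072, 0.0794]
ee_rot: [[-0.093, 0.996, 0.0], [0.996, 0.093, -0.0], [-0.0, 0.0, -1.0]]
contact_force: [-0.1, 0.2, 1.1]
opening: 0.06
```

```bash
python3 - <<'E'
from h import *; from plant import *
f=grab_frame("wrist"); W=cloud(f)
cv2.imwrite("pics/w3.png",f["image"][:,:,::-1])
for v in range(20,300,16): print(v,W[v,286].round(3))
rows(get_obs(),[(.5497,-.0866,.0761,5.2),(.5507,-.098,.0718,5.2),(.5517,-.1086,.0659,5.2),(.5523,-.116,.0606,5.2),(.553,-.1228,.0560,5.2)])
E
```

```text
20 [0.539 0.048 0.064]
36 [0.539 0.041 0.061]
52 [0.54  0.034 0.059]
68 [0.541 0.026 0.056]
84 [0.542 0.018 0.053]
100 [0.542 0.009 0.05 ]
116 [0.543 0.    0.046]
132 [ 0.544 -0.009  0.042]
148 [ 0.545 -0.019  0.039]
164 [ 0.546 -0.03   0.035]
180 [ 0.548 -0.042  0.03 ]
196 [ 0.549 -0.054  0.026]
212 [ 0.55  -0.063  0.034]
228 [ 0.55  -0.068  0.051]
244 [ 0.55  -0.073  0.064]
260 [ 0.551 -0.078  0.076]
276 [ 0.551 -0.082  0.087]
292 [ 0.551 -0.086  0.097]
(0.5497, -0.0866, 0.0761, 5.2) dp [-0.028, -0.001, 0.006] twist [0.0, 0.0, 0.002]
(0.5507, -0.098, 0.0718, 5.2) dp [-0.051, -0.002, 0.015] twist [0.0, 0.0, 0.002]
(0.5517, -0.1086, 0.0659, 5.2) dp [-0.072, -0.002, 0.027] twist [0.0, 0.0, 0.002]
(0.5523, -0.116, 0.0606, 5.2) dp [-0.087, -0.002, 0.037] twist [0.0, 0.0, 0.002]
(0.553, -0.1228, 0.056, 5.2) dp [-0.1, -0.002, 0.046] twist [0.0, 0.0, 0.002]
```

View pics/w3.png

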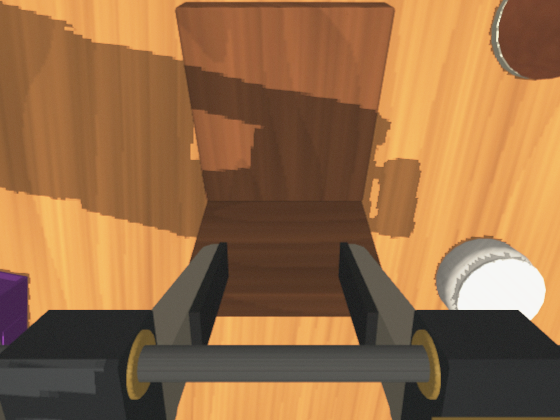

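The bookend is now tilted about 21° and turning on its heel. The upright's tip is at row 5, and both fingertips press the inner foot at (225,250) and (350,250). I'll continue along the arc.

Request:
servo_tool([
  {"dp": [-0.014, -0.001, 0.002], "twist": [0, 0, 0], "gripper": 0.35},
  {"dp": [-0.028, -0.001, 0.006], "twist": [0, 0, 0], "gripper": 0.35},
  {"dp": [-0.04, -0.002, 0.01], "twist": [0, 0, 0], "gripper": 0.35},
  {"dp": [-0.051, -0.002, 0.015], "twist": [0, 0, 0], "gripper": 0.35},
  {"dp": [-0.062, -0.002, 0.021], "twist": [0, 0, 0], "gripper": 0.35},
  {"dp": [-0.072, -0.002, 0.027], "twist": [0, 0, 0], "gripper": 0.35},
  {"dp": [-0.08, -0.002, 0.032], "twist": [0, 0, 0], "gripper": 0.35},
  {"dp": [-0.09, -0.002, 0.038], "twist": [0, 0, 0], "gripper": 0.35},
  {"dp": [-0.1, -0.002, 0.044], "twist": [0, 0, 0], "gripper": 0.35},
  {"dp": [-0.1, -0.002, 0.044], "twist": [0, 0, 0], "gripper": 0.35},
])

```text
time_s: 7.02
tool_pos: [0.5524, -0.1216, 0.057]
ee_rot: [[-0.093, 0.996, -0.0], [0.996, 0.093, 0.0], [0.0, -0.0, -1.0]]
contact_force: [-0.7, 0.1, -0.8]
opening: 0.0597
```

```bash
python3 - <<'E'
from h import *; from plant import *
f=grab_frame("wrist"); W=cloud(f)
for v in range(20,300,20): print(v,W[v,286].round(3))
rows(get_obs(),[(.553,-.1228,.19,5.2),(.5575,-.22,.19,5.2)])
E
```

```text
20 [ 0.542  0.006 -0.   ]
40 [ 0.543 -0.005 -0.001]
60 [ 0.544 -0.016 -0.001]
80 [ 0.545 -0.028 -0.001]
100 [ 0.546 -0.04  -0.001]
120 [ 0.547 -0.053 -0.001]
140 [ 0.548 -0.066 -0.002]
160 [ 0.547 -0.062  0.104]
180 [ 0.547 -0.061  0.139]
200 [ 0.548 -0.067  0.139]
220 [ 0.548 -0.073  0.139]
240 [ 0.554 -0.128  0.023]
260 [ 0.555 -0.141  0.025]
280 [ 0.557 -0.156  0.026]
(0.553, -0.1228, 0.19, 5.2) dp [-0.003, 0.001, -0.266] twist [-0.0, -0.0, 0.002]
(0.5575, -0.22, 0.19, 5.2) dp [-0.197, -0.008, -0.266] twist [-0.0, -0.0, 0.002]
```

The bookend stands: the upright's top is at z 0.139, its back at y ≈ -0.061. Next I'll lift, move behind the foot and remeasure.

Request:
servo_tool([
  {"dp": [0, 0, -0.12], "twist": [0, 0, 0], "gripper": 0.35},
  {"dp": [0, 0, -0.26], "twist": [0, 0, 0], "gripper": 0.35},
  {"dp": [0, 0, -0.26], "twist": [0, 0, 0], "gripper": 0.35},
  {"dp": [-0.22, -0.008, -0.26], "twist": [0, 0, 0], "gripper": 0.35},
  {"dp": [-0.22, -0.008, -0.26], "twist": [0, 0, 0], "gripper": 0.35},
  {"dp": [-0.22, -0.008, -0.26], "twist": [0, 0, 0], "gripper": 0.35},
])

```text
time_s: 7.82
tool_pos: [0.5584, -0.2336, 0.1863]
ee_rot: [[-0.09, 0.996, -0.001], [0.996, 0.09, -0.0], [-0.0, -0.001, -1.0]]
contact_force: [-0.8, 0.4, -0.8]
opening: 0.0594
```

```bash
python3 - <<'E'
from h import *; from plant import *
f=grab_frame("wrist"); W=cloud(f); P=W.reshape(-1,3); P=P[(P[:,0]>.4)&(P[:,0]<.66)&(P[:,1]>-.2)]
a=P[(P[:,2]>.13)&(P[:,2]<.145)&(P[:,1]<.02)]; b=P[(P[:,2]>.013)&(P[:,2]<.027)&(P[:,1]<0)]
print("wrist up",rect(a),"foot",rect(b))
for n in("side","top"):
    f=grab_frame(n); W=cloud(f); P=W.reshape(-1,3); P=P[(P[:,0]>.45)&(P[:,0]<.64)&(P[:,1]>-.2)&(P[:,1]<0)]
    a=P[(P[:,2]>.13)&(P[:,2]<.147)]; b=P[(P[:,2]>.013)&(P[:,2]<.027)]
    for m,q in(("up",a),("foot",b)):
        if len(q)>20: print(n,m,len(q),rect(q))
    P=W.reshape(-1,3); p=P[(P[:,0]>.45)&(P[:,0]<.66)&(P[:,1]>.1)&(P[:,1]<.35)&(P[:,2]>.03)&(P[:,2]<.17)]
    if n=="side": # lowered cover face
        p=p[(p[:,1]<.2)];A=np.c_[p[:,[0,2]],np.ones(len(p))];c=np.linalg.lstsq(A,p[:,1],rcond=None)[0];r=np.abs(A@c-p[:,1])<.006;c=np.linalg.lstsq(A[r],p[r,1],rcond=None)[0];print("face",c,len(p),p[r].min(0),p[r].max(0))
    if n=="top":
        q=P[(P[:,0]>.45)&(P[:,0]<.69)&(P[:,1]>.16)&(P[:,1]<.345)&(P[:,2]>.195)]
        for y in np.arange(.17,.345,.0125):
            k=q[np.abs(q[:,1]-y)<.006]
            if len(k)>5: print(y.round(3),len(k),np.percentile(k[:,0],[1,99]).round(3),np.median(k[:,2]).round(3))
    np.savez(n+"1.npz",**f)
E
```

```text
wrist up (array([0., 0.]), array([0., 0.]), 0.0) foot (array([ 555.1, -131.6]), array([110.3,  80.5]), 5.6)
side up 285 (array([561. , -79.8]), array([90.1, 20.5]), 4.9)
side foot 431 (array([ 580.4, -120.8]), array([59. , 94.2]), 5.2)
face [-0.04186835  0.25154259  0.16440972] 2166 [0.45016955 0.14441753 0.03001224] [0.6479643  0.18667505 0.16998048]
top up 251 (array([549.1, -83. ]), array([108.8,  20.2]), 5.2)
top foot 715 (array([ 552.7, -122.5]), array([109.8, 101.4]), 5.3)
0.183 42 [0.554 0.645] 0.202
0.195 217 [0.497 0.639] 0.207
0.208 210 [0.5   0.638] 0.203
0.22 283 [0.5   0.646] 0.202
0.233 264 [0.491 0.639] 0.226
0.245 251 [0.491 0.64 ] 0.225
0.258 258 [0.492 0.648] 0.226
0.27 135 [0.494 0.632] 0.212
0.283 210 [0.494 0.634] 0.21
0.295 375 [0.496 0.653] 0.217
0.308 238 [0.496 0.647] 0.23
0.32 244 [0.497 0.647] 0.23
0.333 299 [0.499 0.681] 0.23
```

```bash
python3 - <<'E'
from h import *; from plant import *
f=np.load("top1.npz"); W=cloud(f); P=W.reshape(-1,3)
for m,y0,y1,z0,z1,x1 in(("book3",.224,.268,.22,.236,.68),("book1",.298,.343,.225,.245,.68),("cab",.35,.6,.255,.268,.75),("endtop",.18,.226,.195,.215,.68)):
    q=P[(P[:,0]>.42)&(P[:,0]<x1)&(P[:,1]>y0)&(P[:,1]<y1)&(P[:,2]>z0)&(P[:,2]<z1)]; print(m,len(q),rect(q))
rows(get_obs(),[(.5606,-.203,.1,5.3),(.5606,-.203,.006,5.3)])
E
```

```text
book3 845 (array([569.6, 245.7]), array([ 40.9, 158.1]), 88.5)
book1 975 (array([587.7, 320.4]), array([ 44.9, 183.1]), 89.9)
cab 5349 (array([577.7, 444.5]), array([193.8, 220.2]), 88.4)
endtop 739 (array([572.1, 206. ]), array([ 40.9, 150. ]), 88.4)
(0.5606, -0.203, 0.1, 5.3) dp [0.054, 0.01, 0.173] twist [-0.001, -0.001, 0.001]
(0.5606, -0.203, 0.006, 5.3) dp [0.053, 0.01, 0.361] twist [-0.001, -0.001, 0.001]
```

Request:
servo_tool([
  {"dp": [0.054, 0.01, 0.1], "twist": [0, 0, 0], "gripper": 0.35},
  {"dp": [0.054, 0.01, 0.2], "twist": [0, 0, 0], "gripper": 0.35},
  {"dp": [0.054, 0.01, 0.3], "twist": [0, 0, 0], "gripper": 0.35},
  {"dp": [0.054, 0.01, 0.34], "twist": [0, 0, 0], "gripper": 0.35},
  {"dp": [0.054, 0.01, 0.355], "twist": [0, 0, 0], "gripper": 0.35},
  {"dp": [0.054, 0.01, 0.36], "twist": [0, 0, 0], "gripper": 0.35},
])

```text
time_s: 8.72
tool_pos: [0.5622, -0.2039, 0.0083]
ee_rot: [[-0.093, 0.996, 0.001], [0.996, 0.093, -0.001], [-0.001, 0.001, -1.0]]
contact_force: [-0.7, 0.4, 0.8]
opening: 0.0598
```

```bash
python3 - <<'E'
from h import *; from plant import *
f=grab_frame("wrist"); W=cloud(f)
cv2.imwrite("pics/w4.png",f["image"][:,:,::-1])
for u in range(216,236,4):
    print(u,[(v,*W[v,u,1:].round(3)) for v in range(230,262,4)])
M=(np.arange(420)[:,None]>200)
P=W[M&(W[...,2]>.013)&(W[...,2]<.03)&(W[...,1]>-.186)]; print("foot",rect(P))
q=R_yaw
w=[]
def wp(a,b,z=.004):  # back-normal yaw a(deg), back centre b -> TCP
    t=np.radians(a); n=np.array([-np.sin(t),np.cos(t)]); return (*(np.array(b)-n*.110),z,a)
rows(get_obs(),[wp(5.3,(.549,-.073)),wp(1,(.557,.03)),wp(-1.6,(.5645,.10))])
E
```

```text
216 [(230, np.float64(-0.197), np.float64(-0.0)), (234, np.float64(-0.2), np.float64(-0.001)), (238, np.float64(-0.203), np.float64(-0.001)), (242, np.float64(-0.205), np.float64(-0.001)), (246, np.float64(-0.198), np.float64(0.02)), (250, np.float64(-0.199), np.float64(0.023)), (254, np.float64(-0.197), np.float64(0.031)), (258, np.float64(-0.197), np.float64(0.036))]
220 [(230, np.float64(-0.198), np.float64(-0.001)), (234, np.float64(-0.2), np.float64(-0.001)), (238, np.float64(-0.203), np.float64(-0.002)), (242, np.float64(-0.197), np.float64(0.016)), (246, np.float64(-0.198), np.float64(0.021)), (250, np.float64(-0.197), np.float64(0.026)), (254, np.float64(-0.197), np.float64(0.031)), (258, np.float64(-0.197), np.float64(0.036))]
224 [(230, np.float64(-0.197), np.float64(-0.001)), (234, np.float64(-0.2), np.float64(-0.001)), (238, np.float64(-0.202), np.float64(-0.001)), (242, np.float64(-0.197), np.float64(0.016)), (246, np.float64(-0.197), np.float64(0.022)), (250, np.float64(-0.197), np.float64(0.026)), (254, np.float64(-0.199), np.float64(0.027)), (258, np.float64(-0.201), 
[... 526 characters left out ...]
t64(-0.002)), (242, np.float64(-0.204), np.float64(-0.001)), (246, np.float64(-0.207), np.float64(-0.002)), (250, np.float64(-0.21), np.float64(-0.002)), (254, np.float64(-0.212), np.float64(-0.001)), (258, np.float64(-0.214), np.float64(-0.0))]
foot (array([ 558.6, -171.1]), array([107.4,   1. ]), 5.3)
(np.float64(0.5591607646191218), np.float64(-0.18252971680030403), 0.004, 5.3) dp [0.043, -0.002, 0.009] twist [0.002, 0.001, 0.001]
(np.float64(0.5589197647081012), np.float64(-0.07998324646720305), 0.004, 1) dp [0.248, 0.016, 0.009] twist [0.002, 0.001, 0.073]
(np.float64(0.5614286197404075), np.float64(-0.00995711265443898), 0.004, -1.6) dp [0.387, 0.034, 0.008] twist [0.002, 0.001, 0.116]
```

View pics/w4.png

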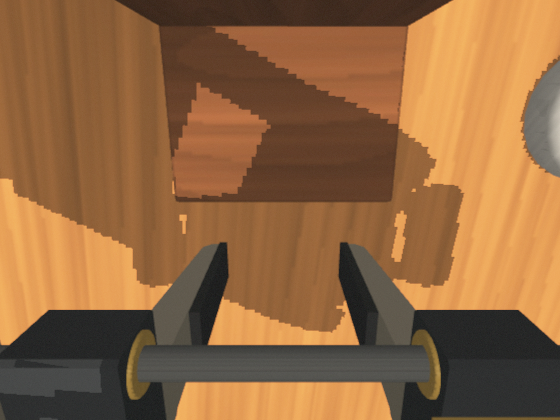

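The picture shows the bookend standing: the foot's free edge is at row 201 and the open fingers sit behind it, centred at (283,245). Tip z ≈ 0.0155 confirms the offset. I'll push, lowering 5 mm first.

Request:
servo_tool([
  {"dp": [0.02, -0.001, 0.01], "twist": [0, 0, 0], "gripper": 0.35},
  {"dp": [0.04, -0.002, 0.01], "twist": [0, 0, 0], "gripper": 0.35},
  {"dp": [0.065, 0.0, 0.01], "twist": [0, 0, 0.008], "gripper": 0.35},
  {"dp": [0.09, 0.002, 0.01], "twist": [0, 0, 0.017], "gripper": 0.35},
  {"dp": [0.115, 0.004, 0.01], "twist": [0, 0, 0.026], "gripper": 0.35},
  {"dp": [0.14, 0.006, 0.01], "twist": [0, 0, 0.035], "gripper": 0.35},
  {"dp": [0.165, 0.008, 0.01], "twist": [0, 0, 0.044], "gripper": 0.35},
  {"dp": [0.19, 0.011, 0.01], "twist": [0, 0, 0.053], "gripper": 0.35},
  {"dp": [0.22, 0.014, 0.01], "twist": [0, 0, 0.063], "gripper": 0.35},
  {"dp": [0.248, 0.016, 0.01], "twist": [0, 0, 0.073], "gripper": 0.35},
])

```text
time_s: 10.02
tool_pos: [0.558, -0.079, 0.0026]
ee_rot: [[-0.016, 1.0, 0.001], [1.0, 0.016, -0.0], [-0.0, 0.001, -1.0]]
contact_force: [0.0, -5.6, 4.2]
opening: 0.0599
```

```bash
cat >> h.py <<'E'
def see(P,y0,y1):
    q=P[(P[:,0]>.45)&(P[:,0]<.66)&(P[:,1]>y0)&(P[:,1]<y1)]
    return q
def wp(a,b,z=.004):
    t=np.radians(a); n=np.array([-np.sin(t),np.cos(t)]); return tuple(float(v) for v in (*(np.array(b)-n*.110).round(4),z,a))
E
python3 - <<'E'
from h import *; from plant import *
f=grab_frame("wrist"); P=cloud(f)[:235].reshape(-1,3); q=P[(P[:,2]>.014)&(P[:,2]<.027)&(P[:,0]>.47)&(P[:,0]<.64)&(P[:,1]<.08)]; print("foot",len(q),rect(q))
rows(get_obs(),[wp(-1,(.563,.08)),wp(-1.6,(.566,.12)),wp(-1.6,(.5665,.135))])
E
```

```text
foot 35627 (array([558.6, -25.7]), array([110.7,  73. ]), 0.9)
(0.5611, -0.03, 0.004, -1.0) dp [0.095, 0.008, -0.003] twist [0.0, -0.001, 0.032]
(0.5629, 0.01, 0.004, -1.6) dp [0.175, 0.013, -0.003] twist [-0.0, -0.001, 0.042]
(0.5634, 0.025, 0.004, -1.6) dp [0.205, 0.015, -0.003] twist [-0.0, -0.001, 0.042]
```

Request:
servo_tool([
  {"dp": [0.02, 0.002, -0.004], "twist": [0, 0, 0.007], "gripper": 0.35},
  {"dp": [0.045, 0.004, -0.005], "twist": [0, 0, 0.015], "gripper": 0.35},
  {"dp": [0.07, 0.006, -0.005], "twist": [0, 0, 0.024], "gripper": 0.35},
  {"dp": [0.095, 0.008, -0.005], "twist": [0, 0, 0.032], "gripper": 0.35},
  {"dp": [0.12, 0.01, -0.005], "twist": [0, 0, 0.036], "gripper": 0.35},
  {"dp": [0.145, 0.011, -0.005], "twist": [0, 0, 0.04], "gripper": 0.35},
  {"dp": [0.165, 0.012, -0.005], "twist": [0, 0, 0.042], "gripper": 0.35},
  {"dp": [0.18, 0.013, -0.005], "twist": [0, 0, 0.042], "gripper": 0.35},
  {"dp": [0.195, 0.014, -0.005], "twist": [0, 0, 0.042], "gripper": 0.35},
])

```text
time_s: 11.2
tool_pos: [0.5631, 0.0184, 0.0048]
ee_rot: [[0.027, 1.0, -0.0], [1.0, -0.027, -0.0], [-0.0, -0.0, -1.0]]
contact_force: [-0.2, -2.7, -1.2]
opening: 0.0595
```

```bash
python3 - <<'E'
from h import *; from plant import *
f=grab_frame("wrist"); W=cloud(f); P=W[:235].reshape(-1,3); q=P[(P[:,2]>.014)&(P[:,2]<.027)&(P[:,0]>.47)&(P[:,0]<.64)&(P[:,1]<.11)]; print("foot",len(q),rect(q))
f=grab_frame("side"); W=cloud(f);P=W.reshape(-1,3)
u=P[(P[:,2]>.132)&(P[:,2]<.146)&(P[:,0]>.48)&(P[:,0]<.64)&(P[:,1]>.05)&(P[:,1]<.145)]; print("up",len(u),rect(u))
cv2.imwrite("pics/s5.png",cv2.resize(f["image"][50:260,220:430,::-1],(600,600)))
rows(get_obs(),[wp(-1.6,(.5672,.160)),wp(-1.6,(.568,.180)),wp(-1.6,(.5683,.190))])
E
```

```text
foot 35664 (array([566.3,  71.9]), array([ 73. , 110.8]), 88.3)
up 128 (array([605.8, 119.4]), array([21.7, 35.1]), 89.5)
(0.5641, 0.05, 0.004, -1.6) dp [0.063, 0.0, 0.002] twist [0.0, -0.0, 0.001]
(0.5649, 0.07, 0.004, -1.6) dp [0.103, 0.001, 0.002] twist [0.0, -0.0, 0.001]
(0.5652, 0.08, 0.004, -1.6) dp [0.123, 0.001, 0.002] twist [0.0, -0.0, 0.001]
```

View pics/s5.png

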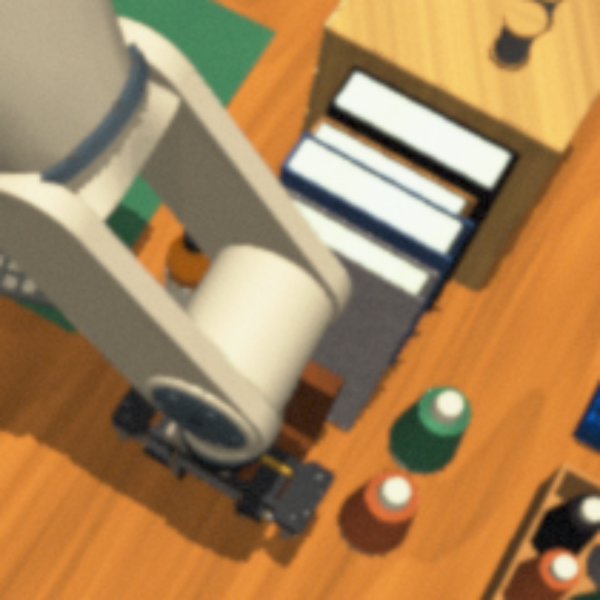

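The bookend is upright at about (305,405) in the crop, right behind the grey book at (370,330), and the cones at (430,430) and (378,510) are clear. Its yaw of -1.7° matches the row. I'll push on slowly.

Request:
servo_tool([
  {"dp": [0.012, 0, 0], "twist": [0, 0, 0], "gripper": 0.35},
  {"dp": [0.022, 0, 0], "twist": [0, 0, 0], "gripper": 0.35},
  {"dp": [0.032, 0, 0], "twist": [0, 0, 0], "gripper": 0.35},
  {"dp": [0.042, 0, 0], "twist": [0, 0, 0], "gripper": 0.35},
  {"dp": [0.052, 0, 0], "twist": [0, 0, 0], "gripper": 0.35},
  {"dp": [0.06, 0, 0], "twist": [0, 0, 0], "gripper": 0.35},
  {"dp": [0.068, 0, 0], "twist": [0, 0, 0], "gripper": 0.35},
  {"dp": [0.076, 0.001, 0], "twist": [0, 0, 0], "gripper": 0.35},
  {"dp": [0.084, 0.001, 0], "twist": [0, 0, 0], "gripper": 0.35},
])

```text
time_s: 12.42
tool_pos: [0.5645, 0.0593, 0.0048]
ee_rot: [[0.027, 1.0, -0.0], [1.0, -0.027, -0.001], [-0.001, -0.0, -1.0]]
contact_force: [0.2, -8.2, 0.5]
opening: 0.0594
```

```bash
cat > m.py <<'E'
from h import *; from plant import *
f=grab_frame("wrist"); W=cloud(f); P=W[:235].reshape(-1,3); q=P[(P[:,2]>.014)&(P[:,2]<.027)&(P[:,0]>.47)&(P[:,0]<.64)&(P[:,1]<.16)]; print("foot",len(q),rect(q))
f=grab_frame("side"); W=cloud(f); P=W.reshape(-1,3)
p=P[(P[:,0]>.53)&(P[:,0]<.64)&(P[:,1]>.1)&(P[:,1]<.225)&(P[:,2]>.15)&(P[:,2]<.2)]
c=np.linalg.lstsq(np.c_[p[:,[0,2]],np.ones(len(p))],p[:,1],rcond=None)[0] if len(p)>30 else None; print("cover",len(p),c)
p=P[(P[:,0]>.5)&(P[:,0]<.64)&(P[:,1]>.15)&(P[:,1]<.24)&(P[:,2]>.2)&(P[:,2]<.222)]; print("end top",len(p),rect(p),np.median(p[:,2]))
o=get_obs();print(o["contact_force"].round(2),o["tool_pos"].round(4))
E
python3 m.py
```

```text
foot 35029 (array([567.6, 112.1]), array([ 73.5, 110.4]), 88.5)
cover 243 [-0.03578205  0.10344362  0.19180119]
end top 380 (array([612.5, 209.3]), array([40.4, 55.6]), 87.9) 0.20750891478562855
[ 0.02 -5.06  1.33] [0.5646 0.0597 0.0048]
```

The book straightens: the lean is down to about 6° at -8 N. I'll continue.

Request:
servo_tool([
  {"dp": [0.008, 0, 0], "twist": [0, 0, 0], "gripper": 0.35},
  {"dp": [0.016, 0, 0], "twist": [0, 0, 0], "gripper": 0.35},
  {"dp": [0.023, 0, 0], "twist": [0, 0, 0], "gripper": 0.35},
  {"dp": [0.03, 0, 0], "twist": [0, 0, 0], "gripper": 0.35},
  {"dp": [0.035, 0, 0], "twist": [0, 0, 0], "gripper": 0.35},
])

```text
time_s: 13.15
tool_pos: [0.565, 0.0769, 0.0048]
ee_rot: [[0.027, 1.0, -0.0], [1.0, -0.027, -0.001], [-0.001, -0.0, -1.0]]
contact_force: [-1.2, -7.0, 1.4]
opening: 0.0597
```

```bash
python3 m.py
```

```text
foot 31260 (array([568. , 127.1]), array([ 68.3, 110.4]), 88.4)
cover 181 [-0.02758147 -0.00390275  0.2047425 ]
end top 403 (array([615.3, 206.8]), array([43.3, 49.6]), 88.3) 0.2066946722954247
[-0.12 -4.53  0.54] [0.565  0.0772 0.0048]
```

Request:
servo_tool([
  {"dp": [0.002, 0, 0], "twist": [0, 0, 0], "gripper": 0.35},
  {"dp": [0.004, 0, 0], "twist": [0, 0, 0], "gripper": 0.35},
  {"dp": [0.006, 0, 0], "twist": [0, 0, 0], "gripper": 0.35},
  {"dp": [0.006, 0, 0], "twist": [0, 0, 0], "gripper": 0.35},
])

```text
time_s: 13.75
tool_pos: [0.5651, 0.0799, 0.0048]
ee_rot: [[0.027, 1.0, -0.0], [1.0, -0.027, -0.001], [-0.001, -0.0, -1.0]]
contact_force: [0.2, -6.5, 0.5]
opening: 0.0598
```

```bash
python3 m.py
```

```text
foot 29620 (array([568.3, 128.5]), array([ 65.2, 110.4]), 88.6)
cover 180 [-0.02585751 -0.00358323  0.20626411]
end top 383 (array([615. , 208.7]), array([41.5, 50.7]), 87.1) 0.20667911200490785
[ 0.21 -6.53  1.17] [0.5651 0.0799 0.0048]
```

Request:
servo_tool([
  {"dp": [0.002, 0, 0], "twist": [0, 0, 0], "gripper": 0.35},
  {"dp": [0.004, 0, 0], "twist": [0, 0, 0], "gripper": 0.35},
  {"dp": [0.004, 0, 0], "twist": [0, 0, 0], "gripper": 0.35},
])

```text
time_s: 14.22
tool_pos: [0.5652, 0.0818, 0.0048]
ee_rot: [[0.027, 1.0, -0.0], [1.0, -0.027, -0.001], [-0.001, -0.0, -1.0]]
contact_force: [0.5, -6.2, 1.2]
opening: 0.0599
```

Request:
servo_tool([
  {"dp": [0.002, 0, 0], "twist": [0, 0, 0], "gripper": 0.35},
  {"dp": [0.004, 0, 0], "twist": [0, 0, 0], "gripper": 0.35},
  {"dp": [0.004, 0, 0], "twist": [0, 0, 0], "gripper": 0.35},
])

```text
time_s: 14.6
tool_pos: [0.565, 0.0828, 0.0048]
ee_rot: [[0.026, 1.0, -0.001], [1.0, -0.026, -0.002], [-0.002, -0.001, -1.0]]
contact_force: [0.0, -13.6, 2.7]
opening: 0.0599
```

```bash
python3 m.py; python3 - <<'E'
from h import *; from plant import *
for n in("top1.npz",None):
    f=np.load(n) if n else grab_frame("top"); P=cloud(f).reshape(-1,3)
    for m,y0,y1,z0,z1 in(("book3",.224,.275,.22,.236),("endtop",.165,.24,.195,.216),("book1",.298,.35,.225,.245)):
        q=P[(P[:,0]>.42)&(P[:,0]<.68)&(P[:,1]>y0)&(P[:,1]<y1)&(P[:,2]>z0)&(P[:,2]<z1)]; print(m,len(q),rect(q) if len(q)>9 else "")
E
```

```text
foot 28010 (array([568.1, 130. ]), array([ 62. , 110.5]), 88.6)
cover 188 [-0.02889382 -0.00332725  0.21070268]
end top 356 (array([615.4, 209.9]), array([38.1, 49. ]), 89.6) 0.20661253139756797
[ -0.13 -12.24   2.64] [0.565  0.0828 0.0048]
book3 847 (array([569.5, 245.7]), array([ 41.3, 158. ]), 88.1)
endtop 782 (array([568.8, 206.4]), array([ 41. , 156.5]), 88.0)
book1 1023 (array([572.2, 320. ]), array([ 47.2, 213. ]), 88.4)
book3 856 (array([570.1, 246.3]), array([ 41.3, 159.3]), 88.3)
endtop 718 (array([569.2, 208.9]), array([ 36.7, 157. ]), 88.3)
book1 1025 (array([572.2, 320.1]), array([ 47.8, 213.2]), 88.2)
```

The force jumped to 13.6 N with no further travel, and the end book to book3 spacing is 37.4 mm against a nominal 37.5, so the row is closed. One last small press, then back off and up.

Request:
servo_tool([
  {"dp": [0.002, 0, 0], "twist": [0, 0, 0], "gripper": 0.35},
  {"dp": [0.002, 0, 0], "twist": [0, 0, 0], "gripper": 0.35},
  {"dp": [-0.01, 0, 0], "twist": [0, 0, 0], "gripper": 0.35},
  {"dp": [-0.06, 0, 0], "twist": [0, 0, 0], "gripper": 0.35},
  {"dp": [-0.12, 0, 0], "twist": [0, 0, 0], "gripper": 0.35},
  {"dp": [-0.16, 0, -0.1], "twist": [0, 0, 0], "gripper": 0.35},
  {"dp": [-0.25, 0, -0.22], "twist": [0, 0, 0], "gripper": 0.35},
  {"dp": [-0.4, -0.1, -0.4], "twist": [0, 0, 0], "gripper": 0.35},
  {"dp": [-0.5, -0.2, -0.5], "twist": [0, 0, 0], "gripper": 0.35},
  {"dp": [-0.5, -0.2, -0.5], "twist": [0, 0, 0], "gripper": 0.35},
])

```text
time_s: 16.0
tool_pos: [0.476, -0.1421, 0.2325]
ee_rot: [[0.027, 1.0, 0.001], [1.0, -0.027, 0.001], [0.001, 0.001, -1.0]]
contact_force: [1.6, -0.6, 1.0]
opening: 0.0599
```

Request:
servo_tool([
  {"dp": [-0.1, -0.1, 0], "twist": [0, 0, 0], "gripper": 0.35},
  {"dp": [-0.1, -0.1, 0], "twist": [0, 0, 0], "gripper": 0.35},
  {"dp": [-0.1, -0.1, 0], "twist": [0, 0, 0], "gripper": 0.35},
])

```text
time_s: 16.38
tool_pos: [0.4256, -0.1902, 0.2311]
ee_rot: [[0.029, 1.0, 0.001], [1.0, -0.029, 0.0], [0.001, 0.001, -1.0]]
contact_force: [-0.7, 0.6, -0.9]
opening: 0.0599
```

```bash
python3 - <<'E'
from h import *; from plant import *
ims=[]
for n in("side","top"):
    f=grab_frame(n); P=cloud(f).reshape(-1,3); I=f["image"]
    ims.append(cv2.resize(I[40:280,220:440] if n=="side" else I[130:260,130:340],(400,436) if n=="side" else (400,248)))
    for m,x0,x1,y0,y1,z0,z1 in(("upright",.48,.66,.14,.21,.13,.146),("foot",.48,.66,.06,.18,.013,.027),("endtop",.42,.68,.165,.24,.2,.216),("book3",.42,.68,.22,.28,.222,.236),("coneA",.65,.76,.12,.21,.015,.2),("coneB",.65,.76,.02,.115,.015,.2),("glue",.39,.48,.15,.23,.015,.2),("tin",.66,.76,-.16,-.07,.015,.1)):
        q=P[(P[:,0]>x0)&(P[:,0]<x1)&(P[:,1]>y0)&(P[:,1]<y1)&(P[:,2]>z0)&(P[:,2]<z1)]; print(n,m,len(q),rect(q) if len(q)>9 else "",np.median(q[:,2]).round(3))
    p=P[(P[:,0]>.5)&(P[:,0]<.64)&(P[:,1]>.15)&(P[:,1]<.21)&(P[:,2]>.148)&(P[:,2]<.198)]; print("cover",len(p),np.linalg.lstsq(np.c_[p[:,[0,2]],np.ones(len(p))],p[:,1],rcond=None)[0] if len(p)>30 else "")
cv2.imwrite("pics/fin.png",np.hstack([ims[0],np.vstack([ims[1],np.zeros((188,400,3),np.uint8)])])[:,:,::-1])
E
```

```text
side upright 481 (array([573.7, 184.5]), array([ 24.1, 148.7]), 88.6) 0.14
side foot 1133 (array([568.9, 134.5]), array([ 83.4, 110.2]), 88.5) 0.021
side endtop 1024 (array([572.2, 211.9]), array([ 39.9, 158.3]), 88.4) 0.207
side book3 1107 (array([572.2, 247.8]), array([ 42.3, 159.9]), 88.0) 0.226
side coneA 609 (array([712. , 162.1]), array([56.6, 56.5]), 38.5) 0.082
side coneB 592 (array([708. ,  66.3]), array([56.2, 56.8]), 36.2) 0.088
side glue 488 (array([440.8, 187.2]), array([53. , 44.7]), 19.0) 0.083
side tin 586 (array([ 713.7, -114.5]), array([68., 66.]), 3.8) 0.035
cover 537 [-0.02974143  0.00094885  0.21082238]
top upright 296 (array([569.1, 181.4]), array([ 21.5, 141.7]), 88.4) 0.14
top foot 831 (array([567. , 131.5]), array([ 81.6, 110. ]), 88.1) 0.02
top endtop 702 (array([569.2, 209. ]), array([ 37.2, 156.8]), 88.5) 0.206
top book3 808 (array([570.3, 246.4]), array([ 41.1, 159.6]), 88.3) 0.226
top coneA 364 (array([706. , 165.3]), array([61.7, 57. ]), 89.4) 0.092
top coneB 349 (array([702.1,  70.3]), array([62.3, 54.3]), 89.1) 0.092
top glue 275 (array([436.1, 188.6]), array([52.7, 53.1]), 47.5) 0.088
top tin 350 (array([ 710.2, -114.6]), array([66.8, 64.6]), 83.4) 0.035
cover 138 [-0.02869784  0.00118327  0.20766946]
```

View pics/fin.png

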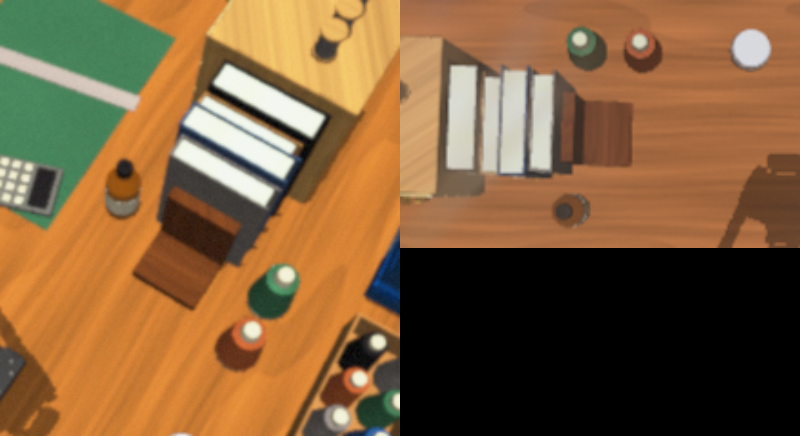

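The final picture shows the bookend upright and flush against the straightened grey book (left crop (195,230), right crop (570,130)). The row is closed, the cones, glue and tin are in place, and the gripper is clear at lower left. I'm handing in.

```bash
python3 -c "
from plant import *
print(finish_job())"
```

```text
the job is handed in; nothing more can be done
None
```

The bookend is back on its foot and pushed square behind the grey book. That book now stands straight and the row is closed. The job was handed in at about 16.5 s, with the arm clear and no verdict reported.

**How it went:** I tipped the raised foot over with the fingertips, then pushed the foot's end along the table with both fingers part open, turning the bookend about 7° to match the row. I stopped when the push force jumped from about 6 N to 13.6 N with no further travel, and backed off after one last press of about 1 mm.

**Last checks:**
- **Grey book:** it leans about 0.1°. Its centre is 37.4 mm from book3's in the top view, against 37.5 mm for touching.
- **Bookend:** it is within about 0.5° of the row's angle and about 2 mm off the row's centre line. Its back is at the book's face to within about 1 mm.
- **Other things:** the cones, glue and tin are unmoved within about 1 mm in the top view. I did not measure the mug and maul again; the arm never went near them.

**What failed or disagreed:**
- **First push:** it missed, because the reported tool height reads about 29 mm low. The fingertips passed over the foot without moving anything. I measured the true tip height with the wrist camera and used that from then on.
- **Side camera:** it put the grey book to book3 spacing at 35.9 mm, where the top camera gave 37.4 mm. Its positions also differ from the top camera's by 1 to 6 mm.

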